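# Set a telescoping prop and lay a tube across it

## Robot

A 6-joint arm with a two-finger parallel gripper is mounted at the origin on a cart in front of the work surface, level with it; the furniture and walls round the work are solid. World frame = base frame: x ahead of the robot, y to its left, z up, the work surface at z = 0. Lengths are in m, angles in rad, forces in N, time in s.
With the tool pointing down it reaches from about 0.3 to 0.875 m from the base axis. Payload 6.4 kg.
Tool frame: the origin (TCP) lies on the front face of the gripper's body, between the roots of the fingers; the fingertips stand 64 mm ahead of it and the grasp point (between the pads) lies 45 mm ahead of it; z points along the fingers, y is the direction in which the jaws open and shut (so a half turn about z gives the same grasp; the last joint's range is limited). The gripper opens to 88 mm and grips with 3 to 60 N. Pads are 18 mm wide; open, the fingers measure 123 mm over their backs; the gripper's body (75 mm by 187 mm) begins 45 mm behind the grasp point.
Start: joints at [-1.376, 0.181, 1.607, -0, 1.354, -0.206], TCP at [0.224, -0.529, 0.303] pointing down, gripper open.
Joint ranges: [-2.99, 2.99], [-0.89, 2.07], [0.3, 2.58], [-1.14, 4.28], [0, 2.63], [-3.12, 3.12]. Speed limits (rad/s): [2.57, 2.57, 3.01, 3.14, 3.14, 3.14].

## Interface

Orientations are given as a unit quaternion [w, x, y, z].
In Python, from cell import sensors, cams, r gives the robot as it stands.
- The arm moves only by the shell command python3 -m pendant 'ROWS' [FORCE]. ROWS is JSON, a list of rows, each a list of 7 numbers: the shift along the tool's x, y, z in units of 25 mm (1.0 is 25 mm), then the turn, a rotation vector about the tool's x, y, z in units of 8 degrees (1.0 is 8 degrees), then the opening, from 0 (shut) to 1 (fully open). In form: [[tx, ty, tz, ax, ay, az, jaw], ...]. A call has exactly 8 rows; each row is the pose to reach, as a shift and turn from the pose measured when the call began, along the tool's axes at that moment; what a row does not reach only later rows make up. A row lasts 1/10 s, in which the tool goes at most 50 mm and 8.59 degrees, less where a joint would pass 70% of its speed; a pose out of reach is approached as far as the arm can. A call with a gripper value outside its range is refused whole. The fingers move at their own pace and stop on an object; FORCE is the grip in N (left out, the last holds). Time passes only in rows, so rows that repeat a pose let the fingers close, or fill a call up. It gives the time, the measured TCP pose, the force and the opening at its end, in the units of the state.
- sensors.observe(): the state, without advancing time (a new reading comes with each control period).
- cams.capture(name): name is "side" or "top"; returns a dict with "pixels" (420x560x3 uint8, red, green, blue), "range_z" (420x560 float32, m along the optical axis (not along the pixel's ray), 0 where there is no reading), "K" (3x3 intrinsics, pixels), "T" (4x4, takes a point from camera to world coordinates). Camera axes: x right, y up, looking along -z (the intrinsics and any distortion apply to the point x, -y, -z); pixel columns grow to the right and rows downward; lengths in m; the calibration is good to about 2 mm. A picture is of the moment at which its call begins.
- r.finish_job(): hands the job in, once; it reports no verdict.
The state is a dict: "time": time; "joint_pos": joint angles; "joint_velocities": joint speeds; "effort": joint torques, N m; "tcp_pos": TCP position; "ee_rot": TCP orientation; "force": force on the tool from outside, world axes, zero at the start; "moment": the same for the moment, N m; "gripper_width": finger opening in m.
Only numpy, scipy, OpenCV 4.12 (cv2) and the standard library are available. Lean on these libraries where they do the work, as an engineer would, in place of code of your own. Each camera call takes 0.05 s, during which the arm holds its last target. There are 200 camera calls.

## Task

Draw the sliding prop slowly up out of its square sleeve until its sprung button pops out through the lower hole, and stop pulling as soon as you feel it catch: do not force it, and do not go past to the upper hole. With the prop standing locked on its button, gently lay the steel tube across both vees, its middle about half-way between them, and let go of it. Leave the other things on the bench alone.

Things in the scene. Friction and masses are not known exactly. Their poses are not given: they have to be found in the camera images.
- stand: Fixed steel stand: grey base plate 90 x 290 x 12 mm, bolted down; origin at the centre of its underside on the bench, z up, y along the plate's length, -x towards the robot. At y = -100 mm stands a dark square sleeve (outside 40, bore 32.4, wall 4 mm, open top at z = 155 mm) in which the prop slides; at y = +100 mm a fixed post with a vee block.
- lower_hole (a point): Centre of the lower of two 15 mm round holes, one above the other, in the sleeve's -x face, on its outer surface at z = 95 mm of the stand; axes as the stand's. The upper hole is 40 mm higher. The button shall come out of this lower hole.
- hole_face: The sleeve's -x wall, 4 mm thick, 40 mm wide, z = 12 to 155 mm of the stand, with both holes in it; fixed to the stand; origin on its inner surface, half-way up (z = 83.5 mm). More than 22 N between the prop with its button and this wall (as when pulling on after the button has caught) is forcing it.
- fixed_vee (a point): Vertex of the fixed vee groove, middle of the block, at y = +100 mm, z = 220 mm of the stand; the groove runs along the stand's y, 90 degrees, 18 mm deep; block 60 (x) x 36 (y) mm.
- prop_head (a point): Grip point in the vee block on top of the sliding prop, on its axis: 11 mm above the block's underside, 11 mm below the groove's vertex, 29 mm below the lips, 161 mm above the prop's foot. Block 60 (x) x 36 (y) mm: take it by the two flat faces 36 mm apart; y is across them and along the groove, z up along the prop. Its underside starts 7 to 15 mm clear of the sleeve's top.
- prop: The sliding prop: loose 30 mm square aluminium tube 150 mm long plus vee block, 0.3 kg; origin at the centre of its foot, z up, 1.2 mm play all round in the sleeve. Sliding takes up to 15 N with its weight. Popped, the button locks it both ways (2 mm play). Let go unlocked, it may slide down. Locked, its vee is within 12 mm of the fixed one's height.
- button (a joint): How far the brass button (11 mm across, in the prop's -x face) stands out, in m: below 0.003 while held in by the sleeve wall, about 0.010 popped through a hole; spring 3 to 6 N. At the start it is hidden below the lower hole, about 116 mm under the grip point; but its clip is set by hand, so this is known only to 9 mm either way: find the hole by feel.
- tube_centre (a point): The loose steel tube, 22 mm across, 300 mm long, 0.46 kg, lying on the bench in front of the stand. This point is its centre; its x axis is along the tube.
- seat_mid (a point): Point on the stand, at x = 0, y = 0, z = 236 mm of it: where the tube's centre comes (within 7 mm in height) when it lies in both vees, along the stand's y.
- tube: The steel tube itself; origin under its centre, on its lowest side at the start.
- shell_mill: Loose brown toothed shell mill standing on the bench, 39 mm across, 46 mm high. Leave it alone.
- hex_nut: Loose hexagon nut, 25 mm across, 16 mm high. Leave it alone.
- cam_lever: Loose dark cam lever, 78 x 39 x 12 mm. Leave it alone.
- clamp_strap: Loose clamp strap with two holes, 76 x 28 x 14 mm, behind the left end of the stand. Leave it alone.
- flat_plate: Loose flat steel plate, 132 x 43 x 8 mm. Leave it alone.
Mind the look-alikes: they are no part of the job. Of the things like the prop, leave any that is purple; of the rest the smaller one is meant.

How it is judged:
By the outcome, as a careful person would: the job done as asked, in the order asked, and still so for the second after the job is handed in, with the robot touching nothing.
It also fails if it takes over 54 s, if anything falls off the work surface, if the arm or the gripper's body presses on something with over 40 N, if the wrist force passes 120 N, or if a joint passes its speed limit or range.

## Working session

There is one attempt and no reset: what is moved stays moved. The work goes in short steps, Python scripts to look and compute and a shell command to move; the robot and the scene stay as the last step left them, time stands still between calls to the robot, and variables do not carry over. Pictures are saved under pics/ and viewed, about 8 in all and at most 12, crops included, and the job is handed in when it is done.

```bash
mkdir -p pics; ls; cat > h.py <<'E'
import numpy as np, cv2
from cell import sensors, cams, r
def cap(n,f):
    c=cams.capture(n); cv2.imwrite('pics/'+f+'.png',c['pixels'][:,:,::-1]); np.savez('pics/'+f+'.npz',**c); return c
def load(f): return dict(np.load('pics/'+f+'.npz'))
def pt(c,u,v,w=1):
    p=c['range_z'][v-w:v+w+1,u-w:u+w+1]; p=p[p>0]; z=np.median(p); K=c['K']
    q=np.array([(u-K[0,2])/K[0,0]*z,-(v-K[1,2])/K[1,1]*z,-z,1]); return (c['T']@q)[:3]
def cloud(c):
    z=c['range_z']; K=c['K']; v,u=np.mgrid[:z.shape[0],:z.shape[1]]
    q=np.stack([(u-K[0,2])/K[0,0]*z,-(v-K[1,2])/K[1,1]*z,-z,np.ones_like(z)],-1); P=(q@c['T'].T)[...,:3]; P[z==0]=np.nan; return P
E
python3 - <<'E'
from h import *
a=cap('top','top0');b=cap('side','side0')
for c in(a,b): print(c['T'].round(3).tolist(),c['K'].round(1).tolist(), [k for k in c])
print(sensors.observe())
E
```

```text
pics
[[-0.023, 0.987, -0.161, 0.235], [-1.0, -0.022, 0.009, 0.2], [0.005, 0.162, 0.987, 1.534], [0.0, 0.0, 0.0, 1.0]] [[423.1, 0.0, 282.6], [0.0, 423.1, 217.5], [0.0, 0.0, 1.0]] ['pixels', 'range_z', 'K', 'T']
[[-0.825, 0.222, -0.52, -0.19], [-0.566, -0.323, 0.759, 1.113], [0.0, 0.92, 0.392, 0.651], [0.0, 0.0, 0.0, 1.0]] [[411.6, 0.0, 282.0], [0.0, 411.6, 210.6], [0.0, 0.0, 1.0]] ['pixels', 'range_z', 'K', 'T']
{'time': 0.1, 'joint_pos': array([-1.37627213e+00,  1.81496447e-01,  1.60785898e+00, -2.36792567e-05,
        1.35381841e+00, -2.06315990e-01]), 'joint_velocities': array([ 9.43874423e-05, -3.09811014e-03, -9.49468889e-04,  3.98040704e-04,
        9.89404337e-04,  1.21391097e-04]), 'effort': array([-1.82776048e-04, -4.34818590e+01, -3.42692649e+01,  7.02240039e-02,
        3.40888335e-02, -3.75628701e-05]), 'tcp_pos': array([ 0.22428956, -0.52904953,  0.30190716]), 'ee_rot': array([-7.90645585e-04,  9.79982216e-01,  1.99083476e-01, -6.89858073e-06]), 'force': array([-0.60144369, -1.18782427,  0.28759193]), 'moment': array([-0.01568842,  0.00280899, -0.00220447]), 'gripper_width': 0.08820269671671012}
```

View pics/top0.png

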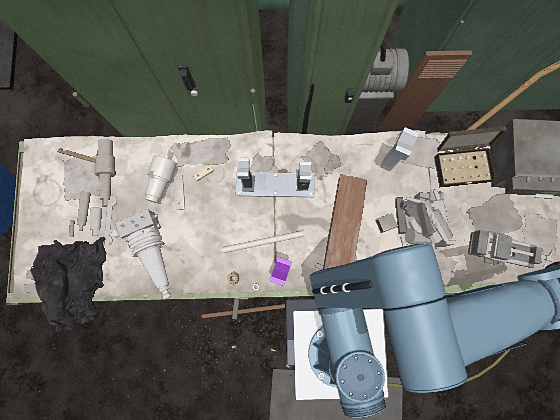

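View pics/side0.png

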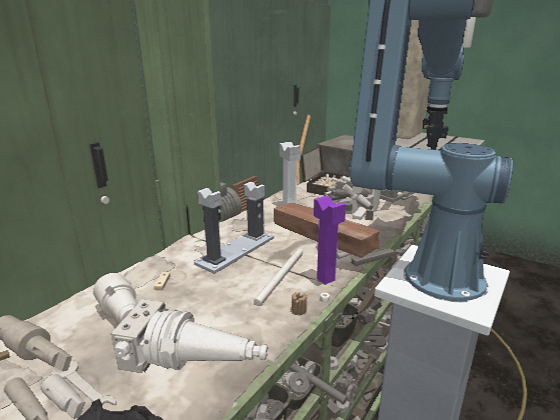

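The top view shows the stand around (275,185), with posts at (244,175) (left, +y) and (305,175) (right, −y). The tube runs from (222,249) to (303,233). A purple decoy is at (281,271) and a grey one at (403,150). The side view shows the holed sleeve at (256,195) and the fixed post at (210,205).

```bash
python3 - <<'E'
from h import *
a=load('top0');b=load('side0')
A=cloud(a);B=cloud(b)
for n,c,P in(('top',a,A),('side',b,B)):
    X,Y,Z=P[...,0],P[...,1],P[...,2]
    # vee tops
    base=(X>.3)&(X<.7)&(Y>.0)&(Y<.5)
    if 1:
        m=base&(X>.42)&(Z>.17)&(Z<.3); k,l,s,cen=cv2.connectedComponentsWithStats(m.astype(np.uint8))
        for i in range(1,k):
            if s[i,4]>15:
                q=P[l==i]; print(n,'high',s[i].tolist(),q.min(0).round(4),q.max(0).round(4),np.median(q,0).round(4))
        m=base&(X>.42)&(Z>.006)&(Z<.02); q=P[m]
        if len(q): 
            rr=cv2.minAreaRect(q[:,:2].astype(np.float32)*1000); print(n,'plate',rr,np.median(q[:,2]))
    m=(X>.2)&(X<.45)&(Y>.05)&(Y<.42)&(Z>.008)&(Z<.03)
    k,l,s,cen=cv2.connectedComponentsWithStats(m.astype(np.uint8))
    for i in range(1,k):
        if s[i,4]>60:
            q=P[l==i]; print(n,'low',s[i].tolist(),cv2.minAreaRect(q[:,:2].astype(np.float32)*1000),np.percentile(q[:,2],[5,50,95]).round(4))
    print(n,'bench',np.nanmedian(Z[(X>.3)&(X<.6)&(Y>.0)&(Y<.5)&(Z<.008)]))
i1=cv2.resize(a['pixels'][140:300,205:345],None,fx=4,fy=4,interpolation=cv2.INTER_CUBIC)[:,:,::-1]
cv2.imwrite('pics/c1.png',i1[:600])
i2=cv2.resize(b['pixels'][170:315,180:345],None,fx=4,fy=4,interpolation=cv2.INTER_CUBIC)[:,:,::-1]
cv2.imwrite('pics/c2.png',i2)
E
```

```text
top high [237, 157, 13, 22, 255] [0.583  0.2928 0.1991] [0.646  0.3302 0.2442] [0.6138 0.3108 0.2318]
top high [299, 162, 12, 20, 235] [0.5749 0.0942 0.1717] [0.6365 0.1312 0.2087] [0.6067 0.1139 0.1957]
top plate ((560.341064453125, 249.79393005371094), (279.3099365234375, 499.1126403808594), 0.14215390384197235) 0.011744328841915008
top low [221, 231, 83, 22, 500] ((398.5648193359375, 263.271728515625), (23.805500030517578, 299.8547058105469), 10.484176635742188) [0.0126 0.0199 0.0259]
top bench -0.0005139165545295921
side high [244, 181, 21, 16, 247] [0.5723 0.0938 0.1702] [0.6407 0.1374 0.2047] [0.6003 0.1275 0.1893]
side high [198, 188, 24, 28, 488] [0.5791 0.2935 0.17  ] [0.647  0.336  0.2395] [0.6002 0.3266 0.2162]
side plate ((589.261962890625, 228.06231689453125), (530.17578125, 214.61325073242188), 57.70463562011719) 0.01272199201096802
side low [254, 249, 49, 55, 515] ((394.6065368652344, 266.3525390625), (22.930591583251953, 299.9457092285156), 10.206711769104004) [0.0102 0.02   0.0233]
side low [344, 249, 24, 16, 131] ((260.1291809082031, 67.13900756835938), (79.53870391845703, 33.828617095947266), 0.21869421005249023) [0.0096 0.0194 0.0293]
side low [317, 270, 19, 13, 126] ((276.0869140625, 213.48568725585938), (52.74150085449219, 29.239547729492188), 24.26437759399414) [0.0091 0.0191 0.0287]
side low [292, 302, 15, 11, 110] ((260.8983459472656, 379.34112548828125), (35.812286376953125, 17.30655860900879), 32.763362884521484) [0.0091 0.0193 0.0285]
side bench 2.5748321584861955e-05
```

View pics/c1.png

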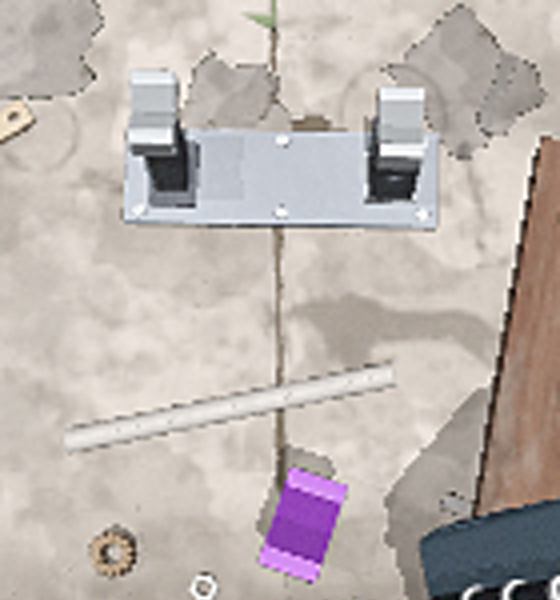

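View pics/c2.png

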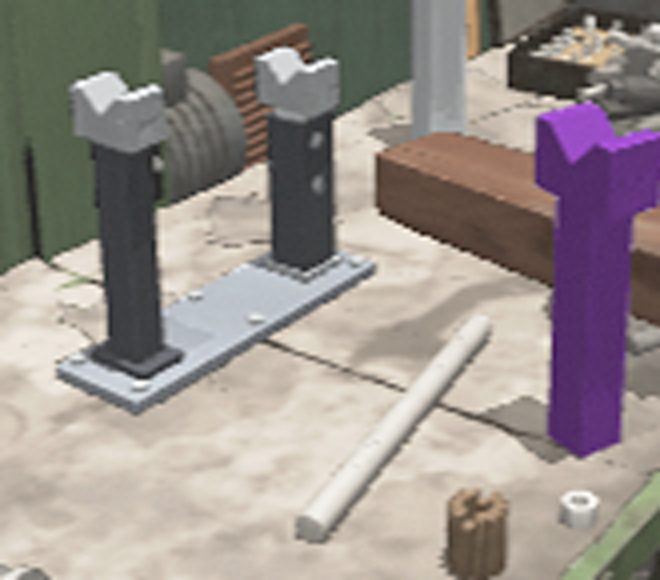

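```bash
python3 - <<'E'
from h import *
for n in('top0','side0'):
    c=load(n);P=cloud(c);p=c['pixels'].astype(int)
    m=(p[...,0]-p[...,1]>50)&(p[...,2]-p[...,1]>50)&(P[...,0]>.1)
    q=P[m]; print(n,len(q),np.nanpercentile(q,[1,99],axis=0).round(3).tolist())
    h=q[q[:,2]>np.nanmax(q[:,2])-.05]; print(cv2.minAreaRect(h[:,:2].astype(np.float32)*1000))
from scipy.spatial.transform import Rotation as R
s=sensors.observe(); w,x,y,z=s['ee_rot']; M=R.from_quat([x,y,z,w]).as_matrix(); print(M.round(3))
p=s['tcp_pos']
# prop grasp: tool z down, tool y along stand y (either sign)
yaw=np.radians(-2.6); sy=np.array([-np.sin(yaw),np.cos(yaw),0])
for sg in(1,-1):
    Y=sg*sy; Z=np.array([0,0,-1.]); X=np.cross(Y,Z); G=np.stack([X,Y,Z],1)
    rv=R.from_matrix(M.T@G).as_rotvec(degrees=True)/8
    for g in([.606,.114,.181+.045+.06],[.606,.114,.181+.045]):
        print(sg,(M.T@(np.array(g)-p)/.025).round(2),rv.round(2))
E
```

```text
top0 383 [[0.245, 0.169, 0.221], [0.321, 0.228, 0.249]]
((282.8855895996094, 199.66627502441406), (45.77382278442383, 76.1314697265625), 70.1793212890625)
side0 204 [[0.241, 0.173, 0.214], [0.319, 0.232, 0.247]]
((281.2501525878906, 202.78024291992188), (46.05523681640625, 76.6683120727539), 67.53273010253906)
[[ 0.921  0.39  -0.   ]
 [ 0.39  -0.921  0.002]
 [ 0.    -0.002 -1.   ]]
1 [ 24.09 -17.72   0.67] [ -0.    -0.02 -19.3 ]
1 [ 24.09 -17.72   3.07] [ -0.    -0.02 -19.3 ]
-1 [ 24.09 -17.72   0.67] [-0.01  0.    3.2 ]
-1 [ 24.09 -17.72   3.07] [-0.01  0.    3.2 ]
```

```bash
python3 -m pendant '[[1.6,-1.2,-0.2,0,0,0.3,1],[3.2,-2.4,-0.4,0,0,0.6,1],[4.8,-3.6,-0.5,0,0,0.9,1],[6.4,-4.8,-0.5,0,0,1.2,1],[8,-6,-0.5,0,0,1.4,1],[9.6,-7.2,-0.5,0,0,1.6,1],[11.2,-8.4,-0.5,0,0,1.8,1],[12.8,-9.6,-0.5,0,0,2,1]]'
cat > go.py <<'E'
import sys
from h import *
from scipy.spatial.transform import Rotation as R
def st(): 
    s=sensors.observe(); w,x,y,z=s['ee_rot']; return s,R.from_quat([x,y,z,w]).as_matrix()
def plan(g,ydir):  # grasp point g, jaw direction angle deg
    s,M=st(); a=np.radians(ydir); Y=np.array([np.cos(a),np.sin(a),0]); Z=np.array([0,0,-1.])
    if Y@M[:,1]<0: Y=-Y
    G=np.stack([np.cross(Y,Z),Y,Z],1); t=np.array(g)-.045*Z
    print('t',round(s['time'],2),'grasp',(s['tcp_pos']+.045*M[:,2]).round(4),'F',s['force'].round(1),'w',s['gripper_width'].round(4),'q',s['joint_pos'].round(2))
    print('shift',(M.T@(t-s['tcp_pos'])/.025).round(2),'turn',(R.from_matrix(M.T@G).as_rotvec(degrees=True)/8).round(2))
if __name__=='__main__': plan([float(v) for v in sys.argv[1:4]],float(sys.argv[4]))
E
python3 go.py .606 .114 .26 92.6
```

```text
time: 0.9
tcp_pos: [0.4254, -0.1819, 0.3148]
ee_rot: [-0.001, 0.998, 0.06, -0.0]
force: [-0.2, 0.2, 0.4]
gripper_width: 0.0882Traceback (most recent call last):
  File "go.py", line 12, in <module>
    if __name__=='__main__': plan([float(v) for v in sys.argv[1:4]],float(sys.argv[4]))
                             ~~~~^^^^^^^^^^^^^^^^^^^^^^^^^^^^^^^^^^^^^^^^^^^^^^^^^^^^^^
  File "go.py", line 10, in plan
    print('t',round(s['time'],2),'grasp',(s['tcp_pos']+.045*M[:,2]).round(4),'F',s['force'].round(1),'w',s['gripper_width'].round(4),'q',s['joint_pos'].round(2))
                                                                                                         ^^^^^^^^^^^^^^^^^^^^^^^^
AttributeError: 'float' object has no attribute 'round'
```

```bash
sed -i "s/s\['gripper_width'\].round(4)/round(s['gripper_width'],4)/" go.py; python3 go.py .606 .114 .26 87.4
```

```text
t 0.9 grasp [ 0.4253 -0.1818  0.2698] F [-0.2  0.2  0.4] w 0.0882 q [-0.66 -0.09  1.86  0.    1.37  0.79]
shift [  8.59 -10.88   0.41] turn [-0.01  0.    1.19]
```

```bash
python3 -m pendant '[[1.2,-1.5,0,0,0,0.3,1],[2.4,-3,0,0,0,0.6,1],[3.6,-4.5,0,0,0,0.9,1],[4.8,-6,0,0,0,1.19,1],[6,-7.6,0,0,0,1.19,1],[7.2,-9.1,0,0,0,1.19,1],[8.4,-10.6,0.2,0,0,1.19,1],[8.6,-10.9,0.4,0,0,1.19,1]]'
python3 - <<'E'
from h import *
import go
go.plan([.606,.114,.182],87.4)
b=cap('side','side1');a=cap('top','top1')
i=cv2.resize(b['pixels'][110:280,150:350],None,fx=3,fy=3,interpolation=cv2.INTER_CUBIC)[:,:,::-1]
cv2.imwrite('pics/c3.png',i)
E
```

```text
time: 1.7
tcp_pos: [0.6073, 0.1185, 0.3043]
ee_rot: [-0.001, 1.0, -0.021, -0.0]
force: [-0.9, -1.1, 0.4]
gripper_width: 0.0878
t 1.7 grasp [0.6073 0.1187 0.2593] F [-0.9 -1.1  0.4] w 0.0878 q [0.   0.28 1.49 0.   1.38 1.61]
shift [-0.04  0.19  3.09] turn [-0.02  0.    0.02]
```

View pics/c3.png

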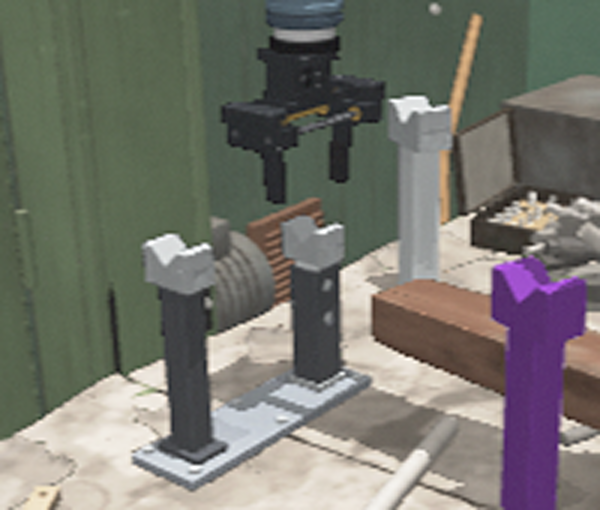

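The crop shows the gripper centred above the prop's head, with the holes visible at crop (327,284) and (326,313). The lower hole is therefore at about (259,214) in the full picture.

```bash
python3 -m pendant '[[0,0.1,0.5,0,0,0,1],[0,0.19,1,0,0,0,1],[0,0.19,1.5,0,0,0,1],[0,0.19,2,0,0,0,1],[0,0.19,2.4,0,0,0,1],[0,0.19,2.8,0,0,0,1],[0,0.19,3.1,0,0,0,1],[0,0.19,3.1,0,0,0,1]]'
python3 go.py .606 .114 .181 87.4
```

```text
time: 2.6
tcp_pos: [0.6046, 0.1113, 0.2244]
ee_rot: [-0.001, 1.0, -0.022, -0.003]
force: [0.0, 0.5, -0.0]
gripper_width: 0.0881
t 2.6 grasp [0.6044 0.1113 0.1794] F [ 0.   0.5 -0. ] w 0.0881 q [-0.01  0.35  1.57  0.    1.23  1.6 ]
shift [ 0.05 -0.11 -0.07] turn [-0.01  0.04  0.02]
```

```bash
python3 -m pendant '[[0,0,0,0,0,0,0.7],[0,0,0,0,0,0,0.55],[0,0,0,0,0,0,0.45],[0,0,0,0,0,0,0.42],[0,0,0,0,0,0,0.4],[0,0,0,0,0,0,0.38],[0,0,0,0,0,0,0.36],[0,0,0,0,0,0,0.35]]' 4
python3 go.py .606 .114 .181 87.4
```

```text
time: 3.4
tcp_pos: [0.6047, 0.1126, 0.2245]
ee_rot: [-0.002, 1.0, -0.021, -0.002]
force: [1.3, 5.4, 0.8]
gripper_width: 0.0358
t 3.4 grasp [0.6045 0.1128 0.1795] F [1.3 5.4 0.8] w 0.0358 q [-0.01  0.35  1.57  0.    1.23  1.6 ]
shift [ 0.05 -0.06 -0.06] turn [-0.03  0.04  0.02]
```

```bash
python3 -m pendant '[[0,-0.03,0,0,0,0,0.35],[0,-0.04,0,0,0,0,0.3],[0,-0.04,0,0,0,0,0.3],[0,-0.04,-0.04,0,0,0,0.3],[0,-0.04,-0.08,0,0,0,0.3],[0,-0.04,-0.12,0,0,0,0.3],[0,-0.04,-0.16,0,0,0,0.3],[0,-0.04,-0.2,0,0,0,0.3]]' 20
python3 go.py .606 .114 .181 87.4
```

```text
time: 4.2
tcp_pos: [0.6046, 0.1138, 0.2292]
ee_rot: [-0.002, 1.0, -0.022, -0.003]
force: [1.7, -1.8, -8.4]
gripper_width: 0.0359
t 4.2 grasp [0.6043 0.114  0.1842] F [ 1.7 -1.8 -8.4] w 0.0359 q [-0.01  0.34  1.56  0.    1.24  1.6 ]
shift [ 0.06 -0.01  0.13] turn [-0.03  0.04  0.02]
```

```bash
python3 -m pendant '[[0,0,-0.08,0,0,0,0.3],[0,0,-0.15,0,0,0,0.3],[0,0,-0.22,0,0,0,0.3],[0,0,-0.29,0,0,0,0.3],[0,0,-0.36,0,0,0,0.3],[0,0,-0.43,0,0,0,0.3],[0,0,-0.5,0,0,0,0.3],[0,0,-0.56,0,0,0,0.3]]'
python3 - <<'E'
from h import *
import go
go.plan([.606,.114,.181],87.4)
b=cap('side','side2'); print(b['pixels'][206:222,255:264].sum(2).tolist() if 0 else '')
for n in('side1','side2'): 
    p=load(n)['pixels'][209:219,254:264].astype(int); print(n,p.mean((0,1)).round(1), (p[...,0]-p[...,2]).max())
P=cloud(b);m=(P[...,0]>.56)&(P[...,0]<.65)&(P[...,1]>.09)&(P[...,1]<.14)
cv2.imwrite('pics/c4.png',cv2.resize(b['pixels'][140:260,200:320],None,fx=5,fy=5,interpolation=cv2.INTER_CUBIC)[:,:,::-1])
E
```

```text
time: 5.0
tcp_pos: [0.6046, 0.1137, 0.2433]
ee_rot: [-0.002, 1.0, -0.021, -0.003]
force: [1.8, -0.0, -8.6]
gripper_width: 0.0354
t 5.0 grasp [0.6044 0.1139 0.1983] F [ 1.8 -0.  -8.6] w 0.0354 q [-0.01  0.33  1.55  0.    1.27  1.6 ]
shift [ 0.06 -0.01  0.69] turn [-0.03  0.04  0.02]

side1 [74.9 75.7 77.1] 18
side2 [76.4 77.2 78.5] 18
```

View pics/c4.png

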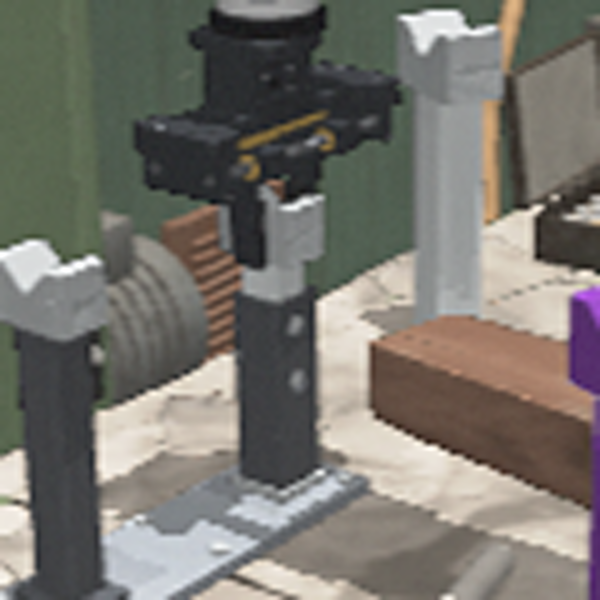

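The prop's head is in the jaws and rising. Its aluminium shows above the sleeve, and the lower hole at crop (298,380) is still grey with no brass in it.

```bash
cat > chk.py <<'E'
from h import *
import go
go.plan([.606,.114,.1795],87.4)
p=cams.capture('side')['pixels'][209:222,254:265].astype(int); d=p[...,0]-p[...,2]; print('red',d.max(),(d>25).sum())
E
python3 -m pendant '[[0,0,-0.03,0,0,0,0.3],[0,0,-0.05,0,0,0,0.3],[0,0,-0.08,0,0,0,0.3],[0,0,-0.1,0,0,0,0.3],[0,0,-0.13,0,0,0,0.3],[0,0,-0.15,0,0,0,0.3],[0,0,-0.18,0,0,0,0.3],[0,0,-0.2,0,0,0,0.3]]'; python3 chk.py
```

```text
time: 5.85
tcp_pos: [0.6048, 0.1137, 0.2487]
ee_rot: [-0.002, 1.0, -0.022, -0.003]
force: [1.0, -0.3, -7.7]
gripper_width: 0.0358
t 5.85 grasp [0.6045 0.1139 0.2037] F [ 1.  -0.3 -7.7] w 0.0358 q [-0.01  0.32  1.55  0.    1.28  1.6 ]
shift [ 0.05 -0.01  0.97] turn [-0.03  0.04  0.02]
red 26 2
```

```bash
python3 -m pendant '[[0,0,-0.01,0,0,0,0.3],[0,0,-0.02,0,0,0,0.3],[0,0,-0.03,0,0,0,0.3],[0,0,-0.04,0,0,0,0.3],[0,0,-0.05,0,0,0,0.3],[0,0,-0.06,0,0,0,0.3],[0,0,-0.07,0,0,0,0.3],[0,0,-0.08,0,0,0,0.3]]'; python3 chk.py
```

```text
time: 6.7
tcp_pos: [0.6048, 0.1137, 0.2507]
ee_rot: [-0.002, 1.0, -0.021, -0.003]
force: [1.3, -0.6, -8.2]
gripper_width: 0.036
t 6.7 grasp [0.6045 0.1139 0.2057] F [ 1.3 -0.6 -8.2] w 0.036 q [-0.01  0.32  1.55  0.    1.28  1.6 ]
shift [ 0.05 -0.01  1.05] turn [-0.03  0.04  0.02]
red 30 1
```

```bash
python3 -m pendant '[[0,0,-0.01,0,0,0,0.3],[0,0,-0.02,0,0,0,0.3],[0,0,-0.03,0,0,0,0.3],[0,0,-0.04,0,0,0,0.3],[0,0,-0.05,0,0,0,0.3],[0,0,-0.06,0,0,0,0.3],[0,0,-0.07,0,0,0,0.3],[0,0,-0.08,0,0,0,0.3]]'; python3 chk.py
```

```text
time: 7.55
tcp_pos: [0.6048, 0.1137, 0.2528]
ee_rot: [-0.002, 1.0, -0.021, -0.003]
force: [0.9, -0.2, -8.9]
gripper_width: 0.0358
t 7.55 grasp [0.6045 0.1139 0.2078] F [ 0.9 -0.2 -8.9] w 0.0358 q [-0.01  0.32  1.54  0.    1.29  1.6 ]
shift [ 0.06 -0.01  1.13] turn [-0.03  0.04  0.02]
red 26 1
```

```bash
python3 -m pendant '[[0,0,-0.01,0,0,0,0.3],[0,0,-0.02,0,0,0,0.3],[0,0,-0.03,0,0,0,0.3],[0,0,-0.04,0,0,0,0.3],[0,0,-0.05,0,0,0,0.3],[0,0,-0.06,0,0,0,0.3],[0,0,-0.07,0,0,0,0.3],[0,0,-0.08,0,0,0,0.3]]'; python3 chk.py
```

```text
time: 8.4
tcp_pos: [0.6048, 0.1137, 0.2548]
ee_rot: [-0.002, 1.0, -0.021, -0.003]
force: [1.4, -0.2, -8.2]
gripper_width: 0.0361
t 8.4 grasp [0.6045 0.1139 0.2098] F [ 1.4 -0.2 -8.2] w 0.0361 q [-0.01  0.32  1.54  0.    1.29  1.6 ]
shift [ 0.06 -0.01  1.21] turn [-0.03  0.04  0.02]
red 71 3
```

```bash
python3 -m pendant '[[0,0,-0.01,0,0,0,0.3],[0,0,-0.02,0,0,0,0.3],[0,0,-0.03,0,0,0,0.3],[0,0,-0.04,0,0,0,0.3],[0,0,-0.05,0,0,0,0.3],[0,0,-0.06,0,0,0,0.3],[0,0,-0.07,0,0,0,0.3],[0,0,-0.08,0,0,0,0.3]]'; python3 chk.py
```

```text
time: 9.25
tcp_pos: [0.6048, 0.1137, 0.2569]
ee_rot: [-0.002, 1.0, -0.021, -0.003]
force: [1.1, 0.7, -9.0]
gripper_width: 0.0359
t 9.25 grasp [0.6046 0.1139 0.2119] F [ 1.1  0.7 -9. ] w 0.0359 q [-0.01  0.31  1.54  0.    1.29  1.6 ]
shift [ 0.05 -0.01  1.3 ] turn [-0.03  0.04  0.02]
red 61 7
```

```bash
python3 -m pendant '[[0,0,-0.01,0,0,0,0.3],[0,0,-0.02,0,0,0,0.3],[0,0,-0.03,0,0,0,0.3],[0,0,-0.04,0,0,0,0.3],[0,0,-0.04,0,0,0,0.3],[0,0,-0.05,0,0,0,0.3],[0,0,-0.06,0,0,0,0.3],[0,0,-0.06,0,0,0,0.3]]'; python3 chk.py
```

```text
time: 10.1
tcp_pos: [0.6048, 0.1137, 0.2585]
ee_rot: [-0.002, 1.0, -0.021, -0.003]
force: [1.2, 0.2, -8.0]
gripper_width: 0.0358
t 10.1 grasp [0.6046 0.1139 0.2135] F [ 1.2  0.2 -8. ] w 0.0358 q [-0.01  0.31  1.54  0.    1.3   1.6 ]
shift [ 0.06 -0.01  1.36] turn [-0.03  0.04  0.02]
red 65 4
```

```bash
python3 -m pendant '[[0,0,-0.01,0,0,0,0.3],[0,0,-0.02,0,0,0,0.3],[0,0,-0.03,0,0,0,0.3],[0,0,-0.04,0,0,0,0.3],[0,0,-0.04,0,0,0,0.3],[0,0,-0.05,0,0,0,0.3],[0,0,-0.06,0,0,0,0.3],[0,0,-0.06,0,0,0,0.3]]'; python3 chk.py
```

```text
time: 10.95
tcp_pos: [0.6049, 0.1137, 0.2602]
ee_rot: [-0.002, 1.0, -0.021, -0.003]
force: [-0.4, -0.1, -4.2]
gripper_width: 0.0359
t 10.95 grasp [0.6046 0.1139 0.2152] F [-0.4 -0.1 -4.2] w 0.0359 q [-0.01  0.31  1.54  0.    1.3   1.6 ]
shift [ 0.05 -0.01  1.43] turn [-0.03  0.04  0.02]
red 145 12
```

```bash
python3 -m pendant '[[0,0,0.01,0,0,0,0.3],[0,0,0.02,0,0,0,0.3],[0,0,0.03,0,0,0,0.3],[0,0,0.04,0,0,0,0.3],[0,0,0.05,0,0,0,0.3],[0,0,0.06,0,0,0,0.3],[0,0,0.06,0,0,0,0.3],[0,0,0.06,0,0,0,0.3]]' ; python3 - <<'E'
import chk
from h import *
b=cap('side','side3')
cv2.imwrite('pics/c5.png',cv2.resize(b['pixels'][190:240,240:280],None,fx=10,fy=10,interpolation=cv2.INTER_CUBIC)[:,:,::-1])
E
```

```text
time: 11.8
tcp_pos: [0.6051, 0.1137, 0.2592]
ee_rot: [-0.002, 1.0, -0.021, -0.002]
force: [0.5, -0.3, 2.0]
gripper_width: 0.0357
t 11.8 grasp [0.6049 0.1139 0.2142] F [ 0.5 -0.3  2. ] w 0.0357 q [-0.01  0.31  1.54  0.    1.3   1.6 ]
shift [ 0.04 -0.01  1.39] turn [-0.03  0.03  0.02]
red 149 13
```

View pics/c5.png

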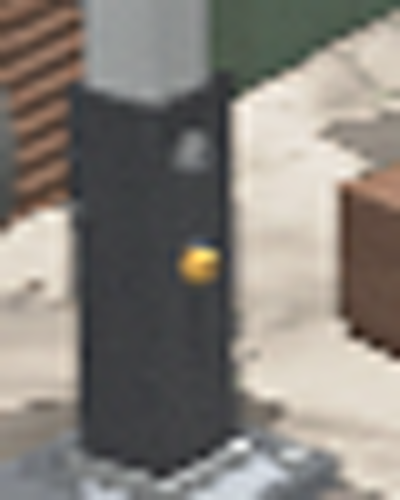

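The button shows as a bright brass dome in the lower hole at crop (199,263), and the upper hole at (193,150) is empty. The force fell from 8 N to 4 N as it popped, and there is now an upward reaction on easing down, so I'm releasing it.

```bash
python3 -m pendant '[[0,0,0,0,0,0,0.5],[0,0,0,0,0,0,0.65],[0,0,0,0,0,0,0.8],[0,0,-0.5,0,0,0,0.9],[0,0,-1.2,0,0,0,0.9],[0,0,-2,0,0,0,0.9],[0,0,-2.6,0,0,0,0.9],[0,0,-3,0,0,0,0.9]]' ; python3 chk.py; python3 go.py .391 .2945 .27 10.3
```

```text
time: 12.7
tcp_pos: [0.6059, 0.1133, 0.3365]
ee_rot: [-0.002, 1.0, -0.021, -0.001]
force: [-0.4, -1.0, -0.2]
gripper_width: 0.0791
t 12.7 grasp [0.6058 0.1135 0.2915] F [-0.4 -1.  -0.2] w 0.0791 q [-0.01  0.25  1.46  0.    1.44  1.6 ]
shift [ 0.01 -0.01  4.48] turn [-0.03  0.01  0.02]
red 148 12
t 12.75 grasp [0.6063 0.1135 0.2927] F [0.4 0.5 1.7] w 0.0794 q [-0.01  0.25  1.46  0.    1.44  1.6 ]
shift [-8.91 -6.87  0.94] turn [-0.03  0.02  9.66]
```

```bash
python3 -m pendant '[[-1.4,-1,0,0,0,-1,1],[-2.8,-2,0,0,0,-2,1],[-4.2,-3.1,0,0,0,-3,1],[-5.6,-4.2,0,0,0,-4,1],[-7,-5.3,0,0,0,-5,1],[-8,-6.2,0,0,0,-6,1],[-8.9,-6.8,0,0,0,-7,1],[-8.9,-6.87,0,0,0,-8,1]]' ; python3 go.py .391 .2945 .08 190.3
```

```text
time: 13.55
tcp_pos: [0.3886, 0.2961, 0.3381]
ee_rot: [-0.002, 0.857, 0.516, 0.001]
force: [0.1, 0.2, -0.0]
gripper_width: 0.0882
t 13.55 grasp [0.3886 0.2963 0.2931] F [ 0.1  0.2 -0. ] w 0.0882 q [ 0.41 -0.05  1.78  0.    1.41  0.89]
shift [-0.04  0.14  8.52] turn [-0.01 -0.03 -4.78]
```

```bash
python3 -m pendant '[[0,0.1,0,0,0,-1,1],[0,0.14,0,0,0,-2,1],[0,0.14,0,0,0,-3,1],[0,0.14,0.5,0,0,-4,1],[0,0.14,1.5,0,0,-4.8,1],[0,0.14,3,0,0,-4.8,1],[0,0.14,4.5,0,0,-4.8,1],[0,0.14,5.5,0,0,-4.8,1]]' ; python3 - <<'E'
from h import *
import go
go.plan([.391,.2945,.011],10.3)
a=cap('side','side4')
cv2.imwrite('pics/c6.png',cv2.resize(a['pixels'][150:350,200:400],None,fx=3,fy=3,interpolation=cv2.INTER_CUBIC)[:,:,::-1])
E
```

```text
time: 14.35
tcp_pos: [0.3901, 0.2945, 0.1977]
ee_rot: [-0.003, 0.64, 0.769, -0.0]
force: [-0.0, -0.1, -0.0]
gripper_width: 0.0877
t 14.35 grasp [0.3899 0.2946 0.1527] F [-0.  -0.1 -0. ] w 0.0877 q [0.4  0.12 1.91 0.01 1.12 0.22]
shift [-0.03  0.06  5.67] turn [-0.03 -0.03  0.02]
```

View pics/c6.png

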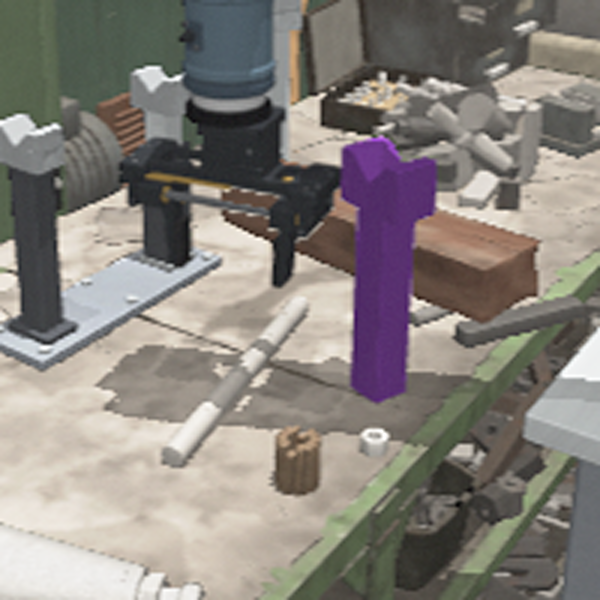

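The gripper is over the tube, and its body clears the purple decoy. The decoy stands to the right, and the tube runs from crop (172,452) to (300,305).

```bash
python3 -m pendant '[[0,0.06,1,0,0,0,1],[0,0.06,2,0,0,0,1],[0,0.06,3,0,0,0,1],[0,0.06,4,0,0,0,1],[0,0.06,4.6,0,0,0,1],[0,0.06,4.9,0,0,0,1],[0,0.06,5.1,0,0,0,1],[0,0.06,5.2,0,0,0,1]]' ; python3 go.py .391 .2945 .0225 10.3
```

```text
time: 15.2
tcp_pos: [0.3891, 0.2942, 0.0648]
ee_rot: [-0.004, 0.64, 0.769, -0.002]
force: [-3.7, -1.9, 18.0]
gripper_width: 0.0882
t 15.2 grasp [0.3887 0.2943 0.0198] F [-3.7 -1.9 18. ] w 0.0882 q [0.4  0.36 1.95 0.01 0.83 0.21]
shift [-0.    0.08 -0.11] turn [-0.06 -0.02  0.02]
```

```bash
python3 -m pendant '[[0,0,0,0,0,0,0.7],[0,0,0,0,0,0,0.5],[0,0,0,0,0,0,0.38],[0,0,0,0,0,0,0.3],[0,0,0,0,0,0,0.25],[0,0,0,0,0,0,0.2],[0,0,0,0,0,0,0.15],[0,0,0,0,0,0,0.1]]' 8; python3 go.py .391 .2945 .0225 10.3
```

```text
time: 16.0
tcp_pos: [0.3893, 0.2943, 0.0648]
ee_rot: [-0.004, 0.64, 0.769, -0.002]
force: [0.4, -1.0, -0.6]
gripper_width: 0.0265
t 16.0 grasp [0.3889 0.2944 0.0198] F [ 0.4 -1.  -0.6] w 0.0265 q [0.4  0.36 1.95 0.01 0.83 0.21]
shift [-0.    0.07 -0.11] turn [-0.06 -0.02  0.02]
```

```bash
python3 -m pendant '[[0,0,-0.04,0,0,0,0.1],[0,0,-0.06,0,0,0,0.1],[0,0,-0.06,0,0,0,0.1],[0,0,-0.06,0,0,0,0.1],[0,0,-0.06,0,0,0,0.1],[0,0,-0.06,0,0,0,0.1],[0,0,-0.06,0,0,0,0.1],[0,0,-0.06,0,0,0,0.1]]' 50; python3 go.py .391 .2945 .0225 10.3
```

```text
time: 16.8
tcp_pos: [0.3892, 0.2943, 0.0663]
ee_rot: [-0.004, 0.64, 0.769, -0.002]
force: [-0.3, -0.7, -3.5]
gripper_width: 0.0205
t 16.8 grasp [0.3888 0.2943 0.0213] F [-0.3 -0.7 -3.5] w 0.0205 q [0.4  0.36 1.95 0.01 0.84 0.21]
shift [-0.    0.07 -0.05] turn [-0.06 -0.02  0.02]
```

```bash
python3 -m pendant '[[0,0,-0.2,0,0,0,0.1],[0,0,-0.8,0,0,0,0.1],[0,0,-2,0,0,0,0.1],[0,0,-3.8,0,0,0,0.1],[0,0,-5.6,0,0,0,0.1],[0,0,-7.4,0,0,0,0.1],[0,0,-9.2,0,0,0,0.1],[0,0,-11,0,0,0,0.1]]'; python3 - <<'E'
from h import *
import go
go.plan([.6,.24,.31],-2.6)
for n in('side','top'):
    c=cap(n,n+'5');P=cloud(c);X,Y,Z=P[...,0],P[...,1],P[...,2]
    m=(abs(X-.39)<.06)&(Z>.24)&(Z<.36)&((abs(Y-.29)>.045))&(Y>.08)&(Y<.46)
    q=P[m]; print(n,len(q))
    if len(q)>20:
        ctr=q.mean(0); d=np.linalg.svd(q-ctr)[2][0]; d*=np.sign(d[1]); e=(q-ctr)@d; print('ctr',ctr.round(3),'dir',d.round(3),'ends',(ctr+d*e.min()).round(4),(ctr+d*e.max()).round(4),'len',np.ptp(e))
c=load('side5')
cv2.imwrite('pics/c7.png',cv2.resize(c['pixels'][60:290,150:400],None,fx=3,fy=2.6)[:,:,::-1])
E
```

```text
time: 17.6
tcp_pos: [0.3909, 0.2937, 0.3434]
ee_rot: [-0.004, 0.64, 0.769, -0.002]
force: [1.3, 0.9, -4.9]
gripper_width: 0.0208
t 17.6 grasp [0.3905 0.2937 0.2984] F [ 1.3  0.9 -4.9] w 0.0208 q [ 0.4  -0.05  1.77  0.    1.43  0.22]
shift [-3.63  7.83 -0.54] turn [-0.06 -0.02  1.63]
side 322
ctr [0.38  0.317 0.295] dir [-0.169  0.986  0.011] ends [0.4087 0.1488 0.293 ] [0.3635 0.4121 0.296 ] len 0.2672217773589243
top 335
ctr [0.407 0.216 0.306] dir [-0.183  0.983 -0.003] ends [0.4259 0.116  0.3062] [0.3711 0.4107 0.3053] len 0.29969015228280105
```

View pics/c7.png

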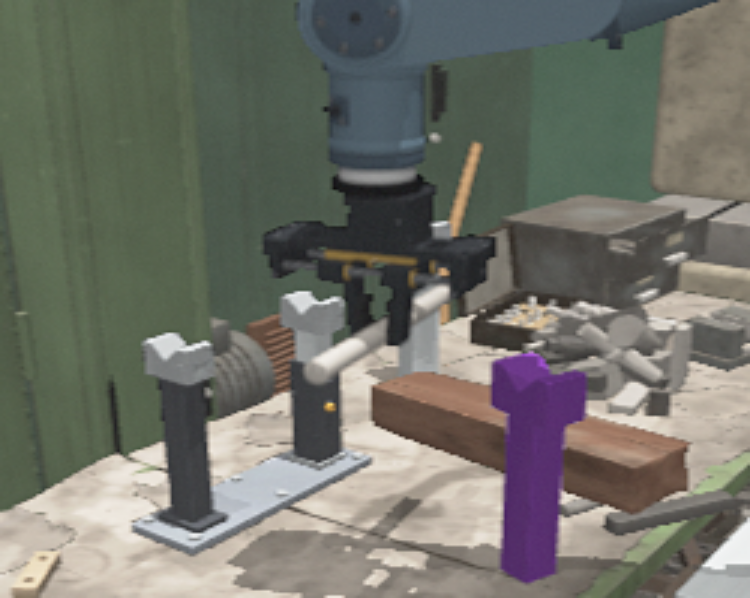

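The tube is held level with the button still out (brass at crop (330,407)), and the decoys are untouched. I'll refine the vee positions from these same frames.

```bash
python3 - <<'E'
from h import *
for n in('side5','top5'):
    P=cloud(load(n));X,Y,Z=P[...,0],P[...,1],P[...,2]
    for nm,y in(('prop',.114),('fixed',.313)):
        m=(abs(X-.61)<.045)&(abs(Y-y)<.03)&(Z>.19)&(Z<.27); q=P[m]
        if len(q)<10: print(n,nm,len(q)); continue
        lo,hi=np.percentile(q,[1,99],axis=0); print(n,nm,len(q),lo.round(4),hi.round(4),'ctr',((lo+hi)/2).round(4))
E
python3 go.py .6114 .2445 .315 -2.6
```

```text
side5 prop 303 [0.5739 0.0965 0.192 ] [0.6366 0.1346 0.2382] ctr [0.6052 0.1155 0.2151]
side5 fixed 396 [0.5799 0.2962 0.1912] [0.6429 0.335  0.2394] ctr [0.6114 0.3156 0.2153]
top5 prop 257 [0.5774 0.0938 0.1977] [0.6373 0.1301 0.2407] ctr [0.6074 0.1119 0.2192]
top5 fixed 255 [0.5837 0.2931 0.1998] [0.6439 0.3296 0.2421] ctr [0.6138 0.3113 0.2209]
t 17.7 grasp [0.3941 0.2953 0.3039] F [ 0.5  0.3 -4.2] w 0.0208 q [ 0.4  -0.05  1.76  0.    1.43  0.22]
shift [-3.56  8.19 -0.43] turn [ 0.03 -0.05  1.63]
```

```bash
python3 -m pendant '[[-0.4,0.9,-0.1,0,0,0.2,0.1],[-1,2.2,-0.1,0,0,0.45,0.1],[-1.6,3.6,-0.1,0,0,0.7,0.1],[-2.2,5,-0.1,0,0,0.95,0.1],[-2.7,6.2,-0.1,0,0,1.2,0.1],[-3.2,7.3,-0.1,0,0,1.45,0.1],[-3.5,8,-0.1,0,0,1.6,0.1],[-3.6,8.2,-0.1,0,0,1.6,0.1]]'; python3 -m pendant '[[0,0,0,0,0,0,0.1],[0,0,0,0,0,0,0.1],[0,0,0,0,0,0,0.1],[0,0,0,0,0,0,0.1],[0,0,0,0,0,0,0.1],[0,0,0,0,0,0,0.1],[0,0,0,0,0,0,0.1],[0,0,0,0,0,0,0.1]]'; python3 go.py .6108 .2456 .265 -2.3
```

```text
time: 18.5
tcp_pos: [0.6129, 0.2426, 0.3495]
ee_rot: [-0.002, 0.722, 0.692, 0.002]
force: [0.5, -0.1, -4.3]
gripper_width: 0.0207
time: 19.3
tcp_pos: [0.6128, 0.2427, 0.3495]
ee_rot: [-0.002, 0.722, 0.692, 0.003]
force: [0.4, 0.3, -5.0]
gripper_width: 0.0207
t 19.3 grasp [0.6129 0.2429 0.3045] F [ 0.4  0.3 -5. ] w 0.0207 q [0.2  0.33 1.33 0.01 1.48 0.24]
shift [ 0.1  -0.09  1.58] turn [ 0.01 -0.04 -0.02]
```

```bash
python3 - <<'E'
from h import *
for n in('side','top'):
    c=cap(n,n+'6');P=cloud(c);X,Y,Z=P[...,0],P[...,1],P[...,2]
    m=(abs(X-.61)<.04)&(Z>.265)&(Z<.32)&((abs(Y-.245)>.06))&(Y>.03)&(Y<.42)
    q=P[m]; ctr=q.mean(0); d=np.linalg.svd(q-ctr)[2][0]; d*=np.sign(d[1]); e=(q-ctr)@d
    A,B=ctr+d*e.min(),ctr+d*e.max(); print(n,len(q),'dir',d.round(3),A.round(4),B.round(4),'mid',((A+B)/2).round(4),'zmax',np.percentile(q[:,2],95).round(4))
    for y in(.114,.313): print(' x at',y,(ctr+d*(y-ctr[1])/d[1]).round(4))
E
```

```text
side 341 dir [0.048 0.999 0.02 ] [0.5957 0.0588 0.2949] [0.6105 0.3654 0.3011] mid [0.6031 0.2121 0.298 ] zmax 0.3078
 x at 0.114 [0.5984 0.114  0.296 ]
 x at 0.313 [0.608 0.313 0.3  ]
top 326 dir [0.04  0.999 0.022] [0.6034 0.0625 0.2997] [0.6153 0.3594 0.3061] mid [0.6094 0.211  0.3029] zmax 0.3094
 x at 0.114 [0.6055 0.114  0.3008]
 x at 0.313 [0.6135 0.313  0.3051]
```

```bash
python3 -m pendant '[[-0.05,0.02,0.3,0,-0.05,0,0.1],[-0.05,0.02,0.7,0,-0.11,0,0.1],[-0.05,0.02,1.1,0,-0.11,0,0.1],[-0.05,0.02,1.4,0,-0.11,0,0.1],[-0.05,0.02,1.65,0,-0.11,0,0.1],[-0.05,0.02,1.8,0,-0.11,0,0.1],[-0.05,0.02,1.9,0,-0.11,0,0.1],[-0.05,0.02,1.95,0,-0.11,0,0.1]]'; python3 go.py .6108 .2456 .245 -2.3
```

```text
time: 20.2
tcp_pos: [0.6134, 0.2417, 0.3006]
ee_rot: [0.004, 0.722, 0.692, -0.003]
force: [0.0, 0.5, -4.9]
gripper_width: 0.0206
t 20.2 grasp [0.6134 0.2412 0.2556] F [ 0.   0.5 -4.9] w 0.0206 q [ 0.2   0.37  1.38 -0.01  1.4   0.24]
shift [ 0.16 -0.11  0.42] turn [ 0.01  0.07 -0.02]
```

```bash
python3 -m pendant '[[0,0,0.02,0,0,0,0.1],[0,0,0.04,0,0,0,0.1],[0,0,0.06,0,0,0,0.1],[0,0,0.08,0,0,0,0.1],[0,0,0.08,0,0,0,0.1],[0,0,0.08,0,0,0,0.1],[0,0,0.08,0,0,0,0.1],[0,0,0.08,0,0,0,0.1]]'; python3 go.py .6108 .2456 .245 -2.3
```

```text
time: 21.0
tcp_pos: [0.6134, 0.2416, 0.2987]
ee_rot: [0.004, 0.722, 0.692, -0.003]
force: [-0.4, 1.5, -4.3]
gripper_width: 0.0205
t 21.0 grasp [0.6135 0.2412 0.2537] F [-0.4  1.5 -4.3] w 0.0205 q [ 0.2   0.37  1.38 -0.01  1.39  0.24]
shift [ 0.16 -0.11  0.35] turn [ 0.01  0.07 -0.02]
```

```bash
python3 -m pendant '[[0.06,0,0.02,0,0,0,0.1],[0.12,0,0.04,0,0,0,0.1],[0.12,0,0.06,0,0,0,0.1],[0.12,0,0.08,0,0,0,0.1],[0.12,0,0.1,0,0,0,0.1],[0.12,0,0.12,0,0,0,0.1],[0.12,0,0.12,0,0,0,0.1],[0.12,0,0.12,0,0,0,0.1]]'; python3 go.py .6108 .2456 .245 -2.3
```

```text
time: 21.8
tcp_pos: [0.6136, 0.2445, 0.2957]
ee_rot: [0.004, 0.722, 0.692, -0.003]
force: [0.3, 0.3, -3.8]
gripper_width: 0.0206
t 21.8 grasp [0.6136 0.2441 0.2507] F [ 0.3  0.3 -3.8] w 0.0206 q [ 0.2   0.37  1.38 -0.01  1.39  0.25]
shift [ 0.04 -0.11  0.23] turn [ 0.01  0.07 -0.02]
```

```bash
python3 -m pendant '[[0,0,0.02,0,0,0,0.1],[0,0,0.04,0,0,0,0.1],[0,0,0.06,0,0,0,0.1],[0,0,0.08,0,0,0,0.1],[0,0,0.08,0,0,0,0.1],[0,0,0.08,0,0,0,0.1],[0,0,0.08,0,0,0,0.1],[0,0,0.08,0,0,0,0.1]]'; python3 go.py .6108 .2456 .245 -2.3
```

```text
time: 22.6
tcp_pos: [0.6136, 0.2445, 0.2937]
ee_rot: [0.004, 0.722, 0.692, -0.003]
force: [0.7, -0.2, -4.3]
gripper_width: 0.0208
t 22.6 grasp [0.6136 0.2441 0.2487] F [ 0.7 -0.2 -4.3] w 0.0208 q [ 0.2   0.38  1.38 -0.01  1.38  0.25]
shift [ 0.04 -0.11  0.15] turn [ 0.01  0.07 -0.02]
```

```bash
python3 -m pendant '[[0,0,0.02,0,0,0,0.1],[0,0,0.04,0,0,0,0.1],[0,0,0.06,0,0,0,0.1],[0,0,0.08,0,0,0,0.1],[0,0,0.08,0,0,0,0.1],[0,0,0.08,0,0,0,0.1],[0,0,0.08,0,0,0,0.1],[0,0,0.08,0,0,0,0.1]]'; python3 go.py .6108 .2456 .245 -2.3
```

```text
time: 23.4
tcp_pos: [0.6136, 0.2445, 0.2917]
ee_rot: [0.004, 0.722, 0.692, -0.003]
force: [-0.2, -0.3, -3.9]
gripper_width: 0.0209
t 23.4 grasp [0.6136 0.2441 0.2467] F [-0.2 -0.3 -3.9] w 0.0209 q [ 0.2   0.38  1.38 -0.01  1.38  0.25]
shift [ 0.04 -0.11  0.07] turn [ 0.01  0.07 -0.02]
```

```bash
python3 -m pendant '[[0,0,0.01,0,0,0,0.1],[0,0,0.02,0,0,0,0.1],[0,0,0.03,0,0,0,0.1],[0,0,0.04,0,0,0,0.1],[0,0,0.05,0,0,0,0.1],[0,0,0.06,0,0,0,0.1],[0,0,0.06,0,0,0,0.1],[0,0,0.06,0,0,0,0.1]]'; python3 go.py .6108 .2456 .245 -2.3
```

```text
time: 24.2
tcp_pos: [0.6136, 0.2445, 0.2912]
ee_rot: [0.004, 0.722, 0.692, -0.003]
force: [-5.2, -1.0, 5.4]
gripper_width: 0.0209
t 24.2 grasp [0.6137 0.2441 0.2462] F [-5.2 -1.   5.4] w 0.0209 q [ 0.2   0.38  1.38 -0.01  1.38  0.25]
shift [ 0.04 -0.11  0.05] turn [ 0.01  0.07 -0.02]
```

```bash
python3 -m pendant '[[0,-0.03,0,0,0,0,0.1],[0,-0.06,0.01,0,0,0,0.1],[0,-0.08,0.02,0,0,0,0.1],[0,-0.08,0.03,0,0,0,0.1],[0,-0.08,0.04,0,0,0,0.1],[0,-0.08,0.05,0,0,0,0.1],[0,-0.08,0.05,0,0,0,0.1],[0,-0.08,0.05,0,0,0,0.1]]'; python3 go.py .6108 .2456 .245 -2.3
```

```text
time: 25.0
tcp_pos: [0.6116, 0.2446, 0.2899]
ee_rot: [0.004, 0.722, 0.692, -0.003]
force: [-0.1, 0.9, -2.4]
gripper_width: 0.0207
t 25.0 grasp [0.6117 0.2442 0.2449] F [-0.1  0.9 -2.4] w 0.0207 q [ 0.2   0.38  1.39 -0.01  1.38  0.25]
shift [ 0.04 -0.03 -0.01] turn [ 0.01  0.07 -0.02]
```

```bash
python3 -m pendant '[[0,0,0.01,0,0,0,0.1],[0,0,0.02,0,0,0,0.1],[0,0,0.03,0,0,0,0.1],[0,0,0.04,0,0,0,0.1],[0,0,0.05,0,0,0,0.1],[0,0,0.05,0,0,0,0.1],[0,0,0.05,0,0,0,0.1],[0,0,0.05,0,0,0,0.1]]'; python3 go.py .6108 .2456 .245 -2.3
```

```text
time: 25.8
tcp_pos: [0.6119, 0.2446, 0.2896]
ee_rot: [0.004, 0.722, 0.692, -0.002]
force: [-2.4, -1.0, 5.3]
gripper_width: 0.0207
t 25.8 grasp [0.612  0.2442 0.2446] F [-2.4 -1.   5.3] w 0.0207 q [ 0.2   0.38  1.39 -0.01  1.37  0.25]
shift [ 0.04 -0.04 -0.02] turn [ 0.02  0.07 -0.02]
```

```bash
cat > m.py <<'E'
from h import *
import sys
for n in('side','top'):
    c=cap(n,n+sys.argv[1]);P=cloud(c);X,Y,Z=P[...,0],P[...,1],P[...,2]
    for nm,a,b in(('end-',.055,.09),('in-',.14,.17),('end+',.338,.37)):
        q=P[(abs(X-.61)<.03)&(Z>.21)&(Z<.27)&(Y>a)&(Y<b)]
        if len(q)>5: print(n,nm,len(q),'x',np.percentile(q[:,0],[2,98]).round(4),'y',q[:,1].min().round(4),q[:,1].max().round(4),'zmax',np.percentile(q[:,2],97).round(4))
E
python3 m.py 7
python3 - <<'E'
from h import *
c=load('side7'); cv2.imwrite('pics/c8.png',cv2.resize(c['pixels'][130:240,180:320],None,fx=5,fy=5,interpolation=cv2.INTER_CUBIC)[:,:,::-1])
E
```

```text
side end- 31 x [0.5943 0.6073] y 0.0651 0.0898 zmax 0.246
side in- 45 x [0.596  0.6098] y 0.1417 0.1699 zmax 0.2465
side end+ 86 x [0.6021 0.6235] y 0.3381 0.3657 zmax 0.2478
top end- 62 x [0.5961 0.6151] y 0.0626 0.0892 zmax 0.2474
top in- 15 x [0.5991 0.6171] y 0.1423 0.1488 zmax 0.2487
top end+ 51 x [0.6046 0.6246] y 0.338 0.3604 zmax 0.251
```

View pics/c8.png

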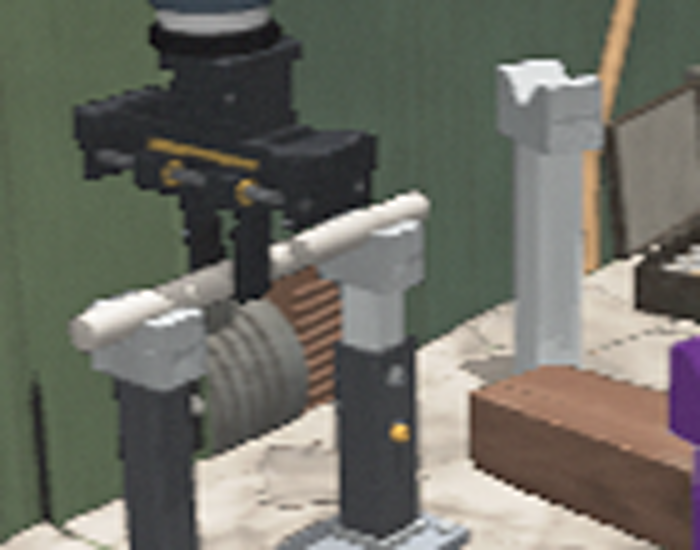

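The tube lies in both vees' mouths with the button still out (brass at crop (399,432)), so I'll let it settle with a soft grip and then open.

```bash
python3 -m pendant '[[0,-0.02,0,0,0,0,0.1],[0,-0.03,0,0,0,0,0.1],[0,-0.03,0.02,0,0,0,0.1],[0,-0.03,0.03,0,0,0,0.1],[0,-0.03,0.04,0,0,0,0.1],[0,-0.03,0.04,0,0,0,0.1],[0,-0.03,0.04,0,0,0,0.1],[0,-0.03,0.04,0,0,0,0.1]]' 5; python3 go.py .6108 .2456 .245 -2.3; python3 m.py 8
```

```text
time: 26.7
tcp_pos: [0.6115, 0.2446, 0.2893]
ee_rot: [0.005, 0.722, 0.692, -0.002]
force: [1.9, -0.0, 6.0]
gripper_width: 0.0217
t 26.7 grasp [0.6117 0.2442 0.2443] F [ 1.9 -0.   6. ] w 0.0217 q [ 0.2   0.37  1.39 -0.01  1.37  0.25]
shift [ 0.04 -0.03 -0.03] turn [ 0.03  0.06 -0.02]
side end- 32 x [0.5932 0.6058] y 0.0613 0.0899 zmax 0.2458
side in- 47 x [0.5953 0.6084] y 0.1403 0.1692 zmax 0.2466
side end+ 84 x [0.602  0.6226] y 0.3382 0.367 zmax 0.2477
top end- 62 x [0.5953 0.6161] y 0.0632 0.0891 zmax 0.2474
top in- 16 x [0.5987 0.6163] y 0.1422 0.1488 zmax 0.2506
top end+ 50 x [0.6045 0.6243] y 0.338 0.3602 zmax 0.251
```

Seated: it carries load in both vees and no longer moves. Opening slowly, then rising.

```bash
python3 -m pendant '[[0,0,0,0,0,0,0.27],[0,0,0,0,0,0,0.3],[0,0,0,0,0,0,0.34],[0,0,0,0,0,0,0.4],[0,0,0,0,0,0,0.5],[0,0,0,0,0,0,0.65],[0,0,0,0,0,0,0.8],[0,0,0,0,0,0,0.8]]'; python3 m.py 9; python3 go.py .6108 .2456 .245 -2.3
```

```text
time: 27.6
tcp_pos: [0.6116, 0.2446, 0.2893]
ee_rot: [0.005, 0.722, 0.692, -0.002]
force: [-1.1, 1.0, -0.5]
gripper_width: 0.065
side end- 32 x [0.5927 0.6086] y 0.0622 0.0899 zmax 0.2453
side in- 48 x [0.596  0.6089] y 0.1405 0.1694 zmax 0.2464
side end+ 84 x [0.6012 0.6221] y 0.3382 0.3664 zmax 0.2477
top end- 62 x [0.5961 0.6159] y 0.063 0.0891 zmax 0.2503
top in- 16 x [0.5994 0.6171] y 0.1422 0.1487 zmax 0.2477
top end+ 50 x [0.6048 0.625 ] y 0.3383 0.3608 zmax 0.2493
t 27.7 grasp [0.6117 0.2442 0.2443] F [ 1.  -0.2  0.1] w 0.0702 q [ 0.2   0.37  1.39 -0.01  1.37  0.25]
shift [ 0.04 -0.03 -0.03] turn [ 0.03  0.06 -0.02]
```

```bash
python3 -m pendant '[[0,0,-0.2,0,0,0,0.8],[0,0,-0.5,0,0,0,0.8],[0,0,-1,0,0,0,0.8],[0,0,-1.6,0,0,0,0.8],[0,0,-2.4,0,0,0,0.8],[0,0,-3.2,0,0,0,0.8],[0,0,-4,0,0,0,0.8],[0,0,-4.5,0,0,0,0.8]]'; python3 m.py 10; python3 chk.py
python3 - <<'E'
from h import *
c=load('side10'); cv2.imwrite('pics/c9.png',cv2.resize(c['pixels'][130:340,180:360],None,fx=3,fy=2.8,interpolation=cv2.INTER_CUBIC)[:,:,::-1])
E
```

```text
time: 28.5
tcp_pos: [0.6115, 0.2457, 0.4055]
ee_rot: [0.006, 0.722, 0.692, 0.0]
force: [0.2, 0.2, -0.2]
gripper_width: 0.0708
side end- 32 x [0.5928 0.6102] y 0.0625 0.0878 zmax 0.2456
side in- 47 x [0.5937 0.6107] y 0.1405 0.17 zmax 0.2465
side end+ 84 x [0.6008 0.6216] y 0.338 0.367 zmax 0.2474
top end- 63 x [0.5961 0.6155] y 0.063 0.0891 zmax 0.2495
top end+ 51 x [0.6047 0.6244] y 0.3381 0.3603 zmax 0.2514
t 28.6 grasp [0.6122 0.2454 0.3604] F [-0.1 -0.6  0.5] w 0.0702 q [ 0.21  0.31  1.25 -0.01  1.58  0.25]
shift [-5.22 -0.08  7.27] turn [ 1.000e-02  1.000e-01 -1.123e+01]
red 145 12
```

View pics/c9.png

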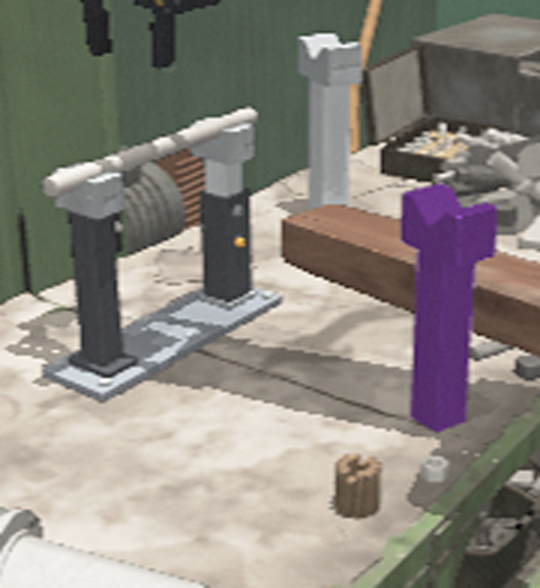

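The tube rests in both vees, the brass button is out of the lower hole at crop (240,241), the gripper is clear and the other things are undisturbed.

```bash
python3 -c "
from cell import r
print(r.finish_job())"
```

```text
the job is handed in; nothing more can be done
None
```

The prop is locked on its button in the lower hole and the tube lies across both vees, let go. The job was handed in at about 28.6 s; no verdict was reported.

- **Prop:** I raised it about 36 mm, the last stretch in 1.5–2 mm steps. The pull fell from about 8 N to 4 N and brass appeared in the lower hole, so I stopped there without pulling on. The highest downward pull I read at the end of a step was 9 N, against the 22 N limit. Easing down about 1 mm brought an upward reaction, so it stands on the button. The brass was still showing in the last picture, and the upper hole was empty.
- **Tube:** I gripped it about 30 mm off its middle to keep clear of the purple prop, and lowered it by feel (contact 5–6 N). After letting go, its middle measured y ≈ 0.212–0.215 m, against 0.212–0.216 m midway between the vees. Its top is at about 0.246–0.251 m, where about 0.247 m was expected, and it did not move when the gripper withdrew.
- **Not perfect:** the fingertips pressed the bench with about 18 N for a moment while going down for the tube. The two cameras disagree with each other by 2–4 mm.
- **Other things:** the purple prop, grey prop, shell mill and nut looked untouched in the last picture. The cam lever, clamp strap and flat plate I did not check at the end.

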